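Cull broken kiln posts into the seconds drawer

ROBOT

A 7-joint arm with a two-finger parallel gripper is mounted at the origin on the work surface. World frame = base frame: x ahead of the robot, y to its left, z up, the work surface at z = 0. Lengths are in m, angles in rad, forces in N, time in s.
With the tool pointing down it reaches from about 0.4 to 0.85 m from the base axis. Payload 4.5 kg.
Tool frame: the origin (TCP) lies midway between the tips of the shut fingers; the grasp point (between the pads) lies 19 mm behind it; z points along the fingers, y is the line along which they close (so a half turn about z gives the same grasp; the last joint's range is limited). The gripper opens to 88 mm and grips with 3 to 60 N. Pads are 18 mm wide; open, the fingers measure 123 mm over their backs; the gripper's body (75 mm by 187 mm) begins 45 mm behind the grasp point.
Start: joints at [1.242, 0.689, -0.195, 1.565, 0.157, 0.902, -0.215], TCP at [0.222, -0.584, 0.239] pointing down, gripper open.
Joint ranges: [-3.01, 3.01], [-0.46, 2.08], [-1.47, 1.51], [0.13, 2.56], [-1, 4.14], [0.04, 2.09], [-2.66, 2.66]. Speed limits (rad/s): [2.57, 2.57, 3.14, 3.14, 3.14, 3.14, 3.14].

INTERFACE

Orientations are given as a unit quaternion [x, y, z, w].
In Python, from plant import sensors, eyes, finish_job gives the robot as it stands.
- The arm moves only by the tool send_rows, never from a script. Its argument "rows" is text: rows parted by semicolons, each of 4 numbers parted by spaces: the shift along the tool's x, y, z normalised to -1 to 1, where 1 is 30 cm, then the turn about the tool's z normalised to -1 to 1, where 1 is 2 pi rad. A call has 1 to 10 rows; each row is the pose to reach, as a shift and turn from the pose commanded when the call began, along the tool's axes at that moment, turning the shorter way round; what a row does not reach only later rows make up. A row lasts 1/12 s, in which the tool goes at most 41.7 mm and 7.16 degrees, less where a joint would pass 70% of its speed; a pose out of reach is approached as far as the arm can. A call with a number of a shift or a turn outside -1 to 1 is refused whole. A call with a gripper value outside its range is refused whole. "jaw" is the closure, from -1 (fully open) to 1 (shut), set as the call begins (left out, the last holds). The fingers move at their own pace and stop on an object; "force" is the grip in N (left out, the last holds). Time passes only in rows, so rows that repeat a pose let the fingers close. It gives the time, the measured TCP pose, the force, the opening and the grip force at its end, in the units of the state.
- sensors.get_state(): the state, without advancing time (a new reading comes with each control period).
- eyes.snapshot(name): name is "scene" or "side" or "wrist"; returns (picture, depth): 384x512x3 uint8, red, green, blue; 384x512 float32, m along the optical axis (not along the pixel's ray), 0 where there is no reading.
- eyes.calibration(name): a dict with "fov_y" (degrees; the focal length in pixels is half the picture's height over the tangent of half this angle, whatever the lens; pixels are square), "cx", "cy" (the principal point, pixels), "world_from_camera" (4x4, takes a point from camera to world coordinates). Camera axes: x right, y down, z forward; pixel columns grow to the right and rows downward; lengths in m; the calibration is good to about 2 mm. The wrist camera is an equidistant fisheye: a pixel r from the principal point sees the ray r / f radians off the axis. A picture is of the moment at which its call begins: read the wrist's pose just before it. calibration takes no time and is no camera call; for the wrist camera it gives the pose at the moment of the call.
- finish_job(): hands the job in; it is judged then, once.
The state is a dict: "clock": time; "q": joint angles; "qd": joint speeds; "joint_torque": joint torques, N m; "tool_pos": TCP position; "eef_rot": TCP orientation; "contact_force": force on the tool from outside, world axes, zero at the start; "moment": the same for the moment, N m; "opening": opening from 0.0 (shut) to 1.0 (fully open); "finger_force": force on a finger pad.
Only numpy, scipy, OpenCV 4.12 (cv2) and the standard library are available. Lean on these libraries where they do the work, as an engineer would, in place of code of your own. Each camera call takes 0.05 s, during which the arm holds its last target. There are 200 camera calls.

TASK

First pull the blue-fronted drawer of the little grey cabinet all the way out to its stop. Then sort out the two broken kiln posts from the ware board, the snapped short one and the one with a piece missing from its end, and lay each flat on the drawer floor, setting it down gently rather than dropping it. Leave the drawer fully out, and leave the three sound posts and everything else where they are.

Things in the scene. Friction and masses are not known exactly. Their poses are not given: they have to be found in the camera images.
- drawer (a joint): How far the drawer is pulled out, m: 0 shut, 0.200 at its stop. It slides straight out along the cabinet's -x (towards the robot), stays where it is left, and needs about 2 N. It may start up to 20 mm ajar.
- drawer_handle (a point): Middle of the drawer's steel bar handle, moving with it: level round bar 12 mm thick, 120 mm long along the point's y, its centre line 42 mm in front of the blue panel, on a stalk near each end; 104 mm above the table, 26 mm below the cabinet's top, 14 mm below the panel's upper edge. Axes as the cabinet's: x into it, z up.
- drawer_in (a point): Point moving with the drawer, on its floor, 32 mm above the table, on its centre line 30 mm behind the front panel's inside; axes as the cabinet's. With the drawer fully out the open space reaches from here to the cabinet's face 164 mm away at +x, so its middle is at x = 67 mm. Inside: 228 mm wide (y), 234 mm long (x), empty at the start; side walls 50 mm above the floor, front panel 86 mm.
- unit: Low grey steel cabinet with one drawer, fixed to the table: 270 mm wide, 270 mm deep, 130 mm high, with a 60 mm high round plaster mould fixed at the rear of its top. Its origin is on the table 140 mm in front (-x) of the middle of its face; x points into the cabinet, the drawer opens towards -x. It stands left or right, the ware board on the other side.
- board: Dark wooden ware board fixed to the table, 300 (x) x 260 (y) x 18 mm thick, with five kiln posts lying on it in two rows, roughly along its x. Origin: centre of its underside.
- post_snapped: Broken kiln post, snapped short: 75 mm long instead of 120, 36 x 36 mm section, cream fired clay; about 7 mm at its +x end is ragged and narrower. Lies on the board (board top 18 mm). Origin: centre of the underside of its 75 mm; x along its length, z up. About 0.17 kg.
- post_snapped_mid (a point): Middle of the snapped post, 18 mm above its underside.
- post_chipped: Broken kiln post of full length, 120 x 36 x 36 mm, cream fired clay, with a big piece missing at its +x end: over the last 40 mm only a tongue about 16 mm wide on its -y side is left. Lies on the board (board top 18 mm). Origin: underside, middle of its 120 mm length; x along its length, z up. About 0.24 kg.
- post_chipped_mid (a point): Middle of the chipped post's length, 18 mm above its underside.
- post_a: Sound kiln post. Full length 120 mm, 36 x 36 mm square section, cream fired clay, both ends square and whole, lying on the ware board. Origin: centre of its underside; x along its length, z up.
- post_b: Sound kiln post. Full length 120 mm, 36 x 36 mm square section, cream fired clay, both ends square and whole, lying on the ware board. Origin: centre of its underside; x along its length, z up.
- post_c: Sound kiln post. Full length 120 mm, 36 x 36 mm square section, cream fired clay, both ends square and whole, lying on the ware board. Origin: centre of its underside; x along its length, z up.
- vase: Cream clay vase, 108 mm across, 158 mm high, standing on the table beyond the ware board. Origin: centre of its foot.
- bowl: Blue bowl, 120 mm across, 55 mm high, at the left side of the table. Origin: centre of its foot.
- jar: Amber glass jar with white lid, 70 mm across, 85 mm high, at the right side of the table. Origin: centre of its foot.
- mug: White mug, 80 mm across, 90 mm high, at the left side of the table. Origin: centre of its foot.
- brush: Brush, 180 mm long, lying at the right side of the table. Origin: underside.
There are look-alikes about, which are no part of the job. Leave any red or turquoise look-alike of the post_snapped alone.

How it is judged:
On the way, in this order (a step that is already met when the one before it is completed fails the run):
1. the drawer is out to its stop (at least 190 of its 200 mm) while both broken posts still lie where they were (within 30 mm) (value of joint drawer above 0.19 m and distance of each of post_snapped, post_chipped from where it was at the start of the episode below 0.03 m), for 0.2 s.
2. both broken posts lie flat on the drawer's floor with the drawer out (value of joint drawer above 0.19 m and x of post_snapped_mid in the frame of drawer_in between -0.03 and 0.22 m and y of post_snapped_mid in the frame of drawer_in between -0.12 and 0.12 m and z of post_snapped_mid in the frame of drawer_in between 0.01 and 0.026 m and angle between post_snapped's own x axis and vertical between 1.42 and 1.72 rad and x of post_chipped_mid in the frame of drawer_in between -0.03 and 0.22 m and y of post_chipped_mid in the frame of drawer_in between -0.12 and 0.12 m and z of post_chipped_mid in the frame of drawer_in between 0.01 and 0.026 m and angle between post_chipped's own x axis and vertical between 1.42 and 1.72 rad), for 0.2 s.
At the end, for the whole second after the job is handed in: Drawer out at least 190 of 200 mm; both broken posts at rest, flat on its floor (middle 10 to 26 mm above it, level within 8 degrees); the sound posts within 20 mm of where they lay; vase, bowl, jar, mug and brush within 30 mm of theirs (all of step 2 and linear speed of each of post_snapped, post_chipped below 0.03 m/s and distance of each of post_a, post_b, post_c from where it was at the start of the episode below 0.02 m and distance of each of vase, bowl, jar, mug, brush from where it was at the start of the episode below 0.03 m); the robot touches nothing.
It fails at once if a sound post is moved more than 20 mm (distance of any of post_a, post_b, post_c from where it was at the start of the episode above 0.02 m).
It fails at once if the vase, bowl, jar, mug or brush is moved more than 30 mm (distance of any of vase, bowl, jar, mug, brush from where it was at the start of the episode above 0.03 m).
It fails at once if a broken post is dropped: it moves faster than 0.55 m/s within the drawer, its middle less than 70 mm above the drawer's floor ((linear speed of post_snapped above 0.55 m/s and z of post_snapped_mid in the frame of drawer_in below 0.07 m and x of post_snapped_mid in the frame of drawer_in between -0.03 and 0.22 m and y of post_snapped_mid in the frame of drawer_in between -0.12 and 0.12 m) or (linear speed of post_chipped above 0.55 m/s and z of post_chipped_mid in the frame of drawer_in below 0.07 m and x of post_chipped_mid in the frame of drawer_in between -0.03 and 0.22 m and y of post_chipped_mid in the frame of drawer_in between -0.12 and 0.12 m)).
It also fails if it takes over 72 s, if anything falls off the work surface, if the arm or the gripper's body presses on something with over 40 N, if the wrist force passes 120 N, or if a joint passes its speed limit or range.

## Working session

There is one attempt and no reset: what is moved stays moved. The work goes in short steps, Python scripts to look and compute and a tool call to move; the robot and the scene stay as the last step left them, time stands still between calls to the robot, and variables do not carry over. Pictures are saved under pics/ and viewed, at most 10 in all, crops included, and the job is handed in when it is done.

Besides the shell and the picture viewer there is one more tool, called after ">>>" in YAML: its name, and indented under it one key for each argument. send_rows: Moves the arm, as the interface text tells. Scaled input: -1 to 1 covers 30 cm each way for a shift and 2 pi rad each way for a turn. Its arguments: {"type":"object","properties":{"rows":{"type":"string"},"jaw":{"type":"number"},"force":{"type":"number"}},"required":["rows"]}

```bash
mkdir -p pics
cat > h.py <<'E'
import numpy as np, cv2
from plant import sensors, eyes, finish_job
def snap(n):
    c=eyes.calibration(n); p,d=eyes.snapshot(n); return c,p,d
def cloud(c,d,wrist=False):
    h,w=d.shape; f=h/2/np.tan(np.radians(c['fov_y'])/2)
    v,u=np.mgrid[:h,:w].astype(float); x=(u-c['cx'])/f; y=(v-c['cy'])/f
    if wrist:
        r=np.hypot(x,y)+1e-9; t=np.tan(np.minimum(r,1.5))/r; x=x*t; y=y*t
    P=np.stack([x*d,y*d,d,np.ones_like(d)],-1)
    W=(P@np.array(c['world_from_camera']).T)[...,:3]; W[d<=0]=np.nan; return W
def save(n,p): cv2.imwrite('pics/'+n,p[...,::-1])
E
python3 - <<'E'
from h import *
import pickle
D={}
for n in ['scene','side']:
    c,p,d=snap(n); D[n]=(c,p,d); print(n,c['fov_y'],np.round(c['world_from_camera'],2).tolist())
    save(n+'0.png',p)
pickle.dump(D,open('d0.pkl','wb'))
s=sensors.get_state(); print(s)
E
```

```text
scene 54.6296253197174 [[-0.01, 0.81, -0.58, 1.21], [1.0, 0.02, 0.01, -0.01], [0.01, -0.58, -0.81, 1.11], [0.0, 0.0, 0.0, 1.0]]
side 45.864895668937365 [[-0.92, -0.22, 0.31, 0.09], [-0.38, 0.54, -0.75, 0.98], [-0.0, -0.81, -0.59, 0.88], [0.0, 0.0, 0.0, 1.0]]
{'clock': 0.1, 'q': array([ 1.24177629,  0.68989726, -0.19453197,  1.56622067,  0.15729883,
        0.90248982, -0.21512207]), 'qd': array([ 0.0012949 , -0.00322694, -0.00209168, -0.00108207,  0.00052282,
       -0.00118465, -0.00196627]), 'joint_torque': array([-2.63102353e-03, -5.28495347e+01, -1.27125174e+00, -1.53837222e+01,
       -5.25355933e-02,  2.00246133e-03,  5.37522521e-05]), 'tool_pos': array([ 0.22158923, -0.58380508,  0.23799747]), 'eef_rot': array([ 9.83584514e-01,  1.80446236e-01, -1.99465736e-04, -7.87077589e-04]), 'contact_force': array([ 0.55649429,  0.18526048, -0.68154896]), 'moment': array([-0.04125506,  0.02966784,  0.01832346]), 'finger_force': 0.0, 'opening': 1.0002130642387161}
```

View pics/scene0.png

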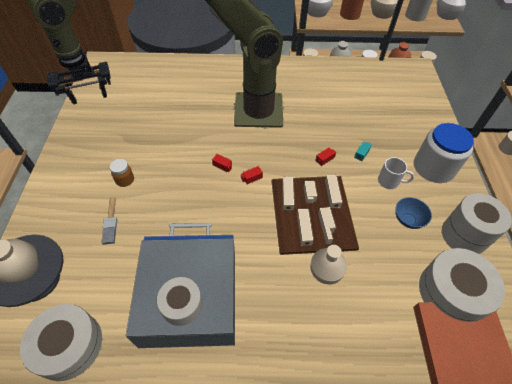

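View pics/side0.png

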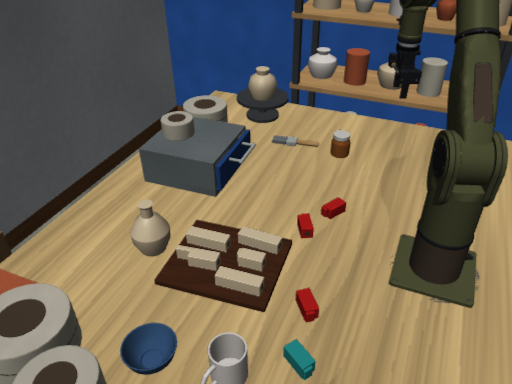

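The scene view shows the cabinet on the robot's right, with its handle bar at about (190,228), and the ware board at (313,213). Candidates for the broken posts:
- **Posts on the board:** (289,193), (310,191) short, (334,191), (305,226), and (328,223) with a narrowed end.
- **Look-alikes on the table:** red at (222,162), (252,174) and (326,156), turquoise at (363,151).

I choose (310,191) as snapped and (328,223) as chipped. Next I'll measure them and check with a crop.

Run:
```python
from h import *
import pickle
D=pickle.load(open('d0.pkl','rb'))
cs={n:cloud(c,d) for n,(c,p,d) in D.items()}
W=cs['scene']
for (u,v) in [(289,193),(310,191),(334,191),(305,226),(328,223),(345,240),(190,226),(140,300),(222,162),(252,174),(326,156),(363,151)]: print((u,v),np.round(W[v,u],3))
for n,W in cs.items():
    p=D[n][1].astype(int)
    # posts tops
    m=(W[...,2]>.042)&(W[...,2]<.07)&(W[...,0]>.35)&(W[...,0]<.8)&(W[...,1]>.0)&(W[...,1]<.35)
    k,l,st,ce=cv2.connectedComponentsWithStats(m.astype(np.uint8),connectivity=4)
    for i in range(1,k):
        if st[i,4]<40: continue
        q=W[l==i]; r=cv2.minAreaRect((q[:,:2]*1000).astype(np.float32)); print(n,'post px',ce[i].round(),'z',np.median(q[:,2]).round(4),[np.round(x,1) for x in r])
    # cabinet top
    m=(abs(W[...,2]-.13)<.006)&(W[...,1]<-.05)&(W[...,0]>.4)&(W[...,1]>-.7)
    k,l,st,ce=cv2.connectedComponentsWithStats(m.astype(np.uint8)); i=1+st[1:,4].argmax(); q=W[l==i]
    print(n,'cab',np.median(q[:,2]),cv2.minAreaRect((q[:,:2]*1000).astype(np.float32)))
    # handle
    m=(abs(W[...,2]-.106)<.012)&(W[...,1]<-.1)&(W[...,1]>-.6)&(W[...,0]>.3)&(W[...,0]<.6)
    q=W[m]
    if len(q)>10:
        print(n,'handle',len(q),q.min(0),q.max(0),np.median(q,0))
    b=(p[...,2]>p[...,0]+40)&(W[...,2]>.03)&(W[...,2]<.14)&(W[...,1]<0)
    q=W[b]
    if len(q)>10:
        print(n,'blue',len(q),q.min(0),q.max(0)); print(np.polyfit(q[:,1],q[:,0],1))
c,p,d=D['scene']; a=cv2.resize(p[170:255,268:358],None,fx=6,fy=6,interpolation=cv2.INTER_CUBIC); save('crop0.png',a)
```

```text
(289, 193) [0.475 0.11  0.054]
(310, 191) [0.467 0.183 0.057]
(334, 191) [0.465 0.266 0.057]
(305, 226) [0.605 0.157 0.054]
(328, 223) [0.593 0.233 0.055]
(345, 240) [nan nan nan]
(190, 226) [ 0.642 -0.206  0.106]
(140, 300) [ 0.882 -0.308  0.129]
(222, 162) [ 0.329 -0.132  0.039]
(252, 174) [ 0.378 -0.02   0.033]
(326, 156) [0.288 0.259 0.036]
(363, 151) [0.262 0.403 0.04 ]
scene post px [334. 189.] z 0.053 [array([449., 267.]), array([124.7,  36.7]), np.float64(3.5)]
scene post px [288. 192.] z 0.0531 [array([462.9, 106.9]), array([ 35.5, 122.3]), np.float64(88.3)]
scene post px [310. 190.] z 0.0532 [array([457.1, 185.2]), array([74.1, 36.5]), np.float64(3.8)]
scene post px [327. 221.] z 0.0528 [array([589.7, 235.2]), array([121.3,  37.8]), np.float64(8.1)]
scene post px [305. 225.] z 0.0532 [array([596.3, 156.7]), array([123. ,  36.1]), np.float64(3.4)]
scene post px [323. 278.] z 0.0579 [array([775. , 200.8]), array([98.7, 37.9]), np.float64(64.0)]
scene cab 0.1294352628466559 ((832.302001953125, -199.49075317382812), (272.9779052734375, 270.50018310546875), 2.4525716304779053)
s
[... 249 characters left out ...]
rray([462. , 107.5]), array([ 41.7, 120.6]), np.float64(87.1)]
side post px [152. 242.] z 0.0564 [array([721.8, 241. ]), array([104. ,  44.6]), np.float64(40.2)]
side post px [199. 254.] z 0.0532 [array([588.2, 235.8]), array([120.6,  39. ]), np.float64(7.8)]
side post px [251. 256.] z 0.0531 [array([454.8, 186.1]), array([77. , 40.2]), np.float64(6.2)]
side post px [239. 277.] z 0.0535 [array([449.4, 267.2]), array([120.4,  40.8]), np.float64(3.6)]
side cab 0.12985545176349167 ((833.1939697265625, -200.60487365722656), (275.241455078125, 280.7015686035156), 2.376765489578247)
side blue 3979 [ 0.07163311 -1.86942469  0.03004385] [ 2.01021722 -0.0682999   0.1399866 ]
[-0.24666195  0.64560438]
```

View pics/crop0.png

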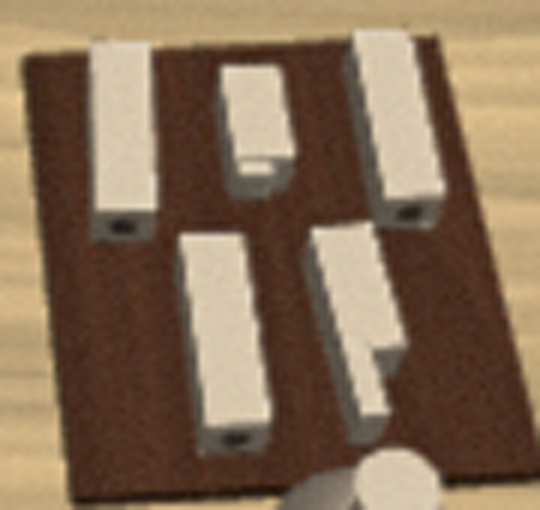

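The crop confirms it. The top-middle post is short with a ragged +x end, and the bottom-right post has its +x end reduced to a tongue on its -y side. Next I'll measure the handle in both views.

```bash
cat >> h.py <<'E'
def rel(p,yaw,s=None):
    "shift in tool units for world target p and tool-x yaw (deg), tool pointing down"
    from scipy.spatial.transform import Rotation as R
    s=s or sensors.get_state(); M=R.from_quat(s['eef_rot']).as_matrix()
    y0=np.degrees(np.arctan2(M[1,0],M[0,0])); d=M.T@(np.array(p)-s['tool_pos'])
    dy=(yaw-y0+180)%360-180
    print('at',s['tool_pos'].round(4),'yaw',y0.round(1),'-> shift',(d/.3).round(4),'turn (about tool z, down)',(-dy/360).round(4))
E
python3 - <<'E'
from h import *
import pickle
D=pickle.load(open('d0.pkl','rb'))
for n,(c,p,d) in D.items():
    W=cloud(c,d)
    m=(W[...,2]>.09)&(W[...,2]<.117)&(W[...,1]<-.1)&(W[...,1]>-.32)&(W[...,0]>.6)&(W[...,0]<.665)
    p=p.astype(int); m&=(p[...,2]<p[...,0]+50)
    v,u=np.nonzero(m); q=W[m]; print(n,len(q),q.min(0).round(3),q.max(0).round(3),np.median(q,0).round(4),u.min(),u.max(),v.min(),v.max())
    if len(q)>5: print(np.polyfit(q[:,1],q[:,0],1).round(4), 'x at mid', np.polyval(np.polyfit(q[:,1],q[:,0],1),-.207).round(4))
    m=(W[...,2]>.02)&(W[...,2]<.17)&(W[...,0]>.66)&(W[...,0]<.85)&(W[...,1]>.1)&(W[...,1]<.3); q=W[m]; print('vase',q.min(0).round(3),q.max(0).round(3))
rel([.645,-.208,.2],92.4)
E
```

```text
scene 203 [ 0.63  -0.271  0.098] [ 0.664 -0.142  0.112] [ 0.6405 -0.2031  0.1081] 169 211 223 232
[-0.0336  0.6353] x at mid 0.6422
vase [0.66  0.104 0.02 ] [0.797 0.283 0.162]
side 128 [ 0.627 -0.275  0.1  ] [ 0.665 -0.141  0.116] [ 0.6374 -0.1947  0.1078] 231 255 142 163
[-0.0158  0.638 ] x at mid 0.6413
vase [0.66  0.104 0.02 ] [0.791 0.284 0.161]
at [ 0.2216 -0.5838  0.238 ] yaw 20.8 -> shift [ 1.7641 -0.6699  0.1276] turn (about tool z, down) -0.1989
```

>>> send_rows:
  rows: "0.12 -0.05 0 -0.0199; 0.24 -0.09 0 -0.0398; 0.36 -0.13 0 -0.06; 0.48 -0.18 0 -0.08; 0.6 -0.22 0 -0.1; 0.72 -0.27 0 -0.12; 0.84 -0.32 0 -0.14; 0.9 -0.34 0 -0.16; 0.9 -0.34 0 -0.18; 0.9 -0.34 0 -0.2"
  jaw: 0.3
  force: 15

```text
clock: 0.93
tool_pos: [0.4396, -0.3911, 0.2386]
eef_rot: [0.688, 0.725, 0.0, -0.0]
contact_force: [-0.4, 0.3, -0.1]
opening: 0.35
finger_force: 0.0
```

Run:
```python
from h import *
rel([.640,-.207,.2],92.4); print(sensors.get_state()['opening'])
```

```text
at [ 0.4396 -0.3911  0.2386] yaw 93.0 -> shift [0.5777 0.6991 0.1293] turn (about tool z, down) 0.0017
0.3497849602739352
```

>>> send_rows:
  rows: "0.08 0.1 0.02 0; 0.17 0.2 0.04 0; 0.26 0.3 0.06 0; 0.34 0.4 0.08 0; 0.43 0.51 0.1 0; 0.51 0.62 0.13 0.0017; 0.578 0.7 0.13 0.0017; 0.578 0.7 0.13 0.0017; 0.578 0.7 0.13 0.0017"

```text
clock: 1.68
tool_pos: [0.6416, -0.208, 0.1989]
eef_rot: [0.694, 0.72, 0.0, -0.001]
contact_force: [-0.2, -0.2, 0.3]
opening: 0.35
finger_force: 0.0
```

Run:
```python
from h import *
rel([.640,-.207,.085],92.4)
c,p,d=snap('wrist'); save('w1.png',p); W=cloud(c,d,True)
m=(W[...,2]>.095)&(W[...,2]<.118)&(W[...,1]<-.15)&(W[...,1]>-.26)&(W[...,0]>.6)&(W[...,0]<.655)
v,u=np.nonzero(m); q=W[m]; print(len(q))
if len(q): print(q.min(0).round(3),q.max(0).round(3),np.median(q,0).round(4),u.min(),u.max(),v.min(),v.max())
```

```text
at [ 0.6416 -0.208   0.1989] yaw 92.1 -> shift [ 0.0027 -0.0051  0.3797] turn (about tool z, down) -0.0009
1981
[ 0.63  -0.26   0.102] [ 0.655 -0.15   0.111] [ 0.6381 -0.1959  0.1086] 238 269 122 249
```

View pics/w1.png

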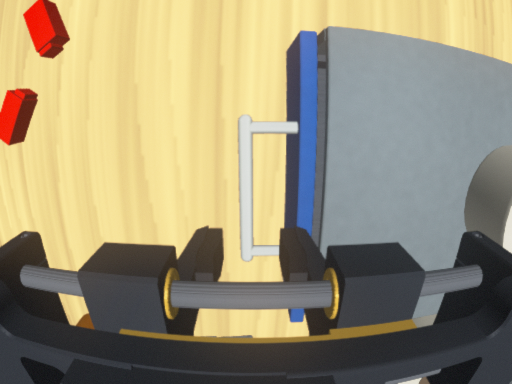

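The wrist view shows the bar at about u=247, between the open fingers (pads at about u=215 and u=290), with the drawer slightly ajar. The bar is at x≈0.639. Descending.

>>> send_rows:
  rows: "0.003 -0.008 0.06 0; 0.003 -0.008 0.14 0; 0.003 -0.008 0.22 0; 0.003 -0.008 0.3 0; 0.003 -0.008 0.35 0; 0.003 -0.008 0.38 0; 0.003 -0.008 0.38 0"

```text
clock: 2.32
tool_pos: [0.6356, -0.2122, 0.0837]
eef_rot: [0.697, 0.717, -0.002, -0.001]
contact_force: [-0.2, -0.2, -0.5]
opening: 0.349
finger_force: 0.0
```

>>> send_rows:
  rows: "0 0 0 0; 0 0 0 0; 0 0 0 0; 0 0 0 0"
  jaw: 1
  force: 15

```text
clock: 2.65
tool_pos: [0.6385, -0.2108, 0.0871]
eef_rot: [0.696, 0.718, 0.0, 0.001]
contact_force: [-1.5, -0.1, 2.7]
opening: 0.127
finger_force: 15.0
```

>>> send_rows:
  rows: "0 -0.03 0 0; 0 -0.08 0 0; 0 -0.14 0 0; 0 -0.2 0 0; 0 -0.26 0 0; 0 -0.32 0 0; 0 -0.38 0 0; 0 -0.44 0 0; 0 -0.49 0 0; 0 -0.52 0 0"

```text
clock: 3.48
tool_pos: [0.4825, -0.2176, 0.087]
eef_rot: [0.697, 0.717, -0.0, 0.002]
contact_force: [2.5, -6.1, 1.6]
opening: 0.129
finger_force: 15.0
```

>>> send_rows:
  rows: "0 -0.02 0 0; 0 -0.035 0 0; 0 -0.045 0 0; 0 -0.055 0 0; 0 -0.055 0 0"

```text
clock: 3.9
tool_pos: [0.4673, -0.2183, 0.087]
eef_rot: [0.697, 0.717, -0.0, 0.003]
contact_force: [-0.1, -6.0, 5.2]
opening: 0.125
finger_force: 15.0
```

>>> send_rows:
  rows: "0 -0.01 0 0; 0 -0.02 0 0; 0 -0.03 0 0; 0 -0.035 0 0; 0 -0.04 0 0; 0 -0.04 0 0"

```text
clock: 4.4
tool_pos: [0.4559, -0.2188, 0.087]
eef_rot: [0.697, 0.717, 0.0, 0.003]
contact_force: [1.0, -6.1, 3.6]
opening: 0.127
finger_force: 15.0
```

>>> send_rows:
  rows: "0 -0.005 0 0; 0 -0.01 0 0; 0 -0.015 0 0; 0 -0.015 0 0"

```text
clock: 4.73
tool_pos: [0.4515, -0.2189, 0.087]
eef_rot: [0.697, 0.717, 0.0, 0.003]
contact_force: [2.0, -6.3, 3.9]
opening: 0.129
finger_force: 15.0
```

>>> send_rows:
  rows: "0 -0.005 0 0; 0 -0.01 0 0; 0 -0.015 0 0; 0 -0.02 0 0; 0 -0.02 0 0"

```text
clock: 5.15
tool_pos: [0.4455, -0.2192, 0.087]
eef_rot: [0.697, 0.717, 0.0, 0.003]
contact_force: [0.7, -7.1, 4.4]
opening: 0.125
finger_force: 15.0
```

Run:
```python
from h import *
c,p,d=snap('scene'); W=cloud(c,d); pi=p.astype(int)
print(sensors.get_state()['contact_force'],sensors.get_state()['tool_pos'])
b=(pi[...,2]>pi[...,0]+40)&(W[...,2]>.105)&(W[...,2]<.125)&(W[...,1]<-.05)&(W[...,0]>.4)
q=W[b]; print(len(q),q.min(0),q.max(0),np.median(q,0)); print(np.polyfit(q[:,1],q[:,0],1))
save('s2.png',p)
```

```text
[ 1.4553014  -7.39307155  4.18874031] [ 0.44551469 -0.21919883  0.08697719]
291 [ 0.48502983 -0.34364519  0.10507138] [ 0.50958503 -0.08406078  0.12223325] [ 0.4977117  -0.17923766  0.11559256]
[-0.04258927  0.48882986]
```

View pics/s2.png

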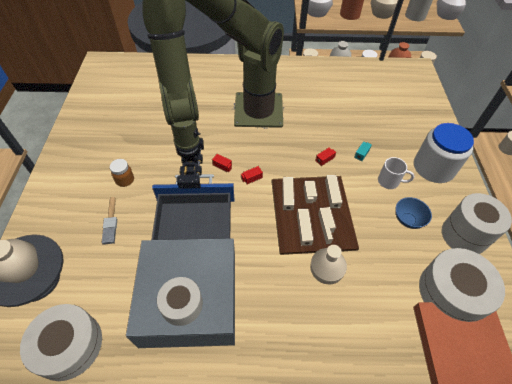

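The drawer is nearly out, with the blue panel at v≈192. No stop force yet, so I keep pulling in small steps.

>>> send_rows:
  rows: "0 -0.004 0 0; 0 -0.008 0 0; 0 -0.012 0 0; 0 -0.016 0 0; 0 -0.016 0 0"

```text
clock: 5.62
tool_pos: [0.4427, -0.2193, 0.087]
eef_rot: [0.697, 0.718, 0.002, 0.004]
contact_force: [4.9, -6.6, 2.0]
opening: 0.128
finger_force: 15.0
```

>>> send_rows:
  rows: "0 -0.003 0 0; 0 -0.006 0 0; 0 -0.009 0 0; 0 -0.012 0 0; 0 -0.012 0 0"

```text
clock: 6.03
tool_pos: [0.4427, -0.2193, 0.0871]
eef_rot: [0.696, 0.718, 0.004, 0.007]
contact_force: [10.2, -7.6, -5.1]
opening: 0.131
finger_force: 15.0
```

At the stop: x is steady while the force climbs. Ease off, release, lift.

>>> send_rows:
  rows: "0 0.012 0 0; 0 0.02 0 0; 0 0.02 0 0"

```text
clock: 6.28
tool_pos: [0.4428, -0.2193, 0.087]
eef_rot: [0.697, 0.717, -0.0, 0.003]
contact_force: [1.0, -6.0, 5.4]
opening: 0.127
finger_force: 15.0
```

>>> send_rows:
  rows: "0 0 0 0; 0 0 0 0; 0 0 0 0"
  jaw: 0.3

```text
clock: 6.53
tool_pos: [0.4411, -0.2157, 0.0858]
eef_rot: [0.696, 0.718, 0.0, -0.0]
contact_force: [0.7, 0.9, 0.1]
opening: 0.328
finger_force: 0.0
```

>>> send_rows:
  rows: "0 0 -0.08 0; 0 0 -0.2 0; 0 0 -0.33 0; 0 0 -0.46 0; 0 0 -0.5 0"

```text
clock: 6.95
tool_pos: [0.4431, -0.2159, 0.2404]
eef_rot: [0.696, 0.718, 0.002, 0.003]
contact_force: [0.5, 0.3, 0.2]
opening: 0.351
finger_force: 0.0
```

Run:
```python
from h import *
c,p,d=snap('scene'); W=cloud(c,d); pi=p.astype(int)
b=(pi[...,2]>pi[...,0]+40)&(W[...,2]>.105)&(W[...,2]<.125)&(W[...,1]<-.05)&(W[...,0]>.4)
q=W[b]; print('panel',len(q),q.min(0).round(3),q.max(0).round(3),np.polyfit(q[:,1],q[:,0],1).round(4))
f=(abs(W[...,2]-.032)<.006)&(W[...,0]>.48)&(W[...,0]<.72)&(W[...,1]<-.05)&(W[...,1]>-.36)
k,l,st,ce=cv2.connectedComponentsWithStats(f.astype(np.uint8)); i=1+st[1:,4].argmax(); q=W[l==i]
print('floor',np.median(q[:,2]),cv2.minAreaRect((q[:,:2]*1000).astype(np.float32)))
w=(abs(W[...,2]-.082)<.006)&(W[...,0]>.5)&(W[...,0]<.69)&(W[...,1]<-.05)&(W[...,1]>-.36)
q=W[w]; print('walls',np.median(q[q[:,1]<-.2],0),np.median(q[q[:,1]>-.2],0))
rel([.456,.186,.15],4.5); rel([.456,.186,.15],184.5)
s=sensors.get_state(); print(s['q'].round(2))
```

```text
panel 395 [ 0.482 -0.344  0.105] [ 0.506 -0.084  0.122] [-0.0417  0.4859]
floor 0.03157537922009346 ((574.44482421875, -212.25006103515625), (147.51034545898438, 226.04684448242188), 2.2840657234191895)
walls [ 0.5088209  -0.3215765   0.08165383] [ 0.55202984 -0.09393562  0.08118309]
at [ 0.4434 -0.2163  0.2405] yaw 91.8 -> shift [1.3398 0.0824 0.2988] turn (about tool z, down) 0.2426
at [ 0.4434 -0.2163  0.2405] yaw 91.8 -> shift [1.3398 0.0824 0.2988] turn (about tool z, down) -0.2574
[ 0.71  0.55 -0.54  1.95  0.41  0.74 -0.04]
```

The drawer floor is at z≈0.0316, with its centre line at y≈-0.212. Now to the snapped post.

>>> send_rows:
  rows: "0.1 0 0 -0.0199; 0.22 0.01 0 -0.0398; 0.34 0.01 0 -0.0597; 0.46 0.02 0 -0.0796; 0.58 0.03 0 -0.0995; 0.7 0.04 0 -0.119; 0.8 0.05 0 -0.139; 0.88 0.06 0 -0.159; 0.95 0.06 0 -0.179; 1 0.06 0 -0.199"
  jaw: -0.4

```text
clock: 7.83
tool_pos: [0.4485, 0.0868, 0.2352]
eef_rot: [0.14, 0.99, 0.001, -0.001]
contact_force: [0.9, 0.3, 0.4]
opening: 0.698
finger_force: 0.0
```

Run:
```python
from h import *
rel([.455,.186,.15],184.5); print(sensors.get_state()['q'].round(2))
```

```text
at [0.4485 0.0868 0.2352] yaw 163.9 -> shift [0.0708 0.3232 0.2845] turn (about tool z, down) -0.0574
[ 0.26  0.6  -0.86  2.04  0.64  0.8   0.3 ]
```

>>> send_rows:
  rows: "0.02 0.08 0.05 -0.019; 0.04 0.17 0.1 -0.038; 0.06 0.26 0.16 -0.057; 0.071 0.32 0.22 -0.0574; 0.071 0.323 0.285 -0.0574; 0.071 0.323 0.285 -0.0574; 0.071 0.323 0.285 -0.0574"

```text
clock: 8.42
tool_pos: [0.4555, 0.1824, 0.1491]
eef_rot: [-0.035, 0.999, -0.001, -0.002]
contact_force: [0.7, 0.8, -0.0]
opening: 0.699
finger_force: 0.0
```

```bash
cat >> h.py <<'E'
def wposts(n):
    c,p,d=snap('wrist'); save(n,p); W=cloud(c,d,True)
    m=(W[...,2]>.044)&(W[...,2]<.062)&(W[...,0]>.35)&(W[...,0]<.67)&(W[...,1]>.05)&(W[...,1]<.33)
    k,l,st,ce=cv2.connectedComponentsWithStats(m.astype(np.uint8),connectivity=4)
    for i in range(1,k):
        if st[i,4]<300: continue
        q=W[l==i]; r=cv2.minAreaRect((q[:,:2]*1000).astype(np.float32)); print('px',ce[i].round(),st[i,4],'z',np.median(q[:,2]).round(4),[np.round(x,1) for x in r])
E
python3 - <<'E'
from h import *
wposts('w3.png'); rel([.455,.186,.022],184.5)
E
```

```text
px [347. 179.] 4554 z 0.0534 [array([449.3, 265.8]), array([119.3,  36.6]), np.float64(3.5)]
px [165. 178.] 4503 z 0.0535 [array([461.8, 105.2]), array([ 37.1, 119.7]), np.float64(89.0)]
px [254. 187.] 3401 z 0.0534 [array([455.4, 183.6]), array([75.4, 36.2]), np.float64(3.6)]
px [292. 273.] 573 z 0.0529 [array([536. , 226.3]), array([15.5, 36.7]), np.float64(4.3)]
px [215. 273.] 524 z 0.0529 [array([542. , 151.8]), array([12.5, 36. ]), np.float64(3.8)]
px [290. 321.] 802 z 0.0534 [array([598.3, 234.4]), array([43.6, 35.5]), np.float64(6.4)]
px [218. 323.] 948 z 0.0534 [array([604., 156.]), array([43.5, 36.6]), np.float64(2.6)]
at [0.4562 0.1824 0.15  ] yaw -176.0 -> shift [0.0026 0.0128 0.4268] turn (about tool z, down) -0.0015
```

View pics/w3.png

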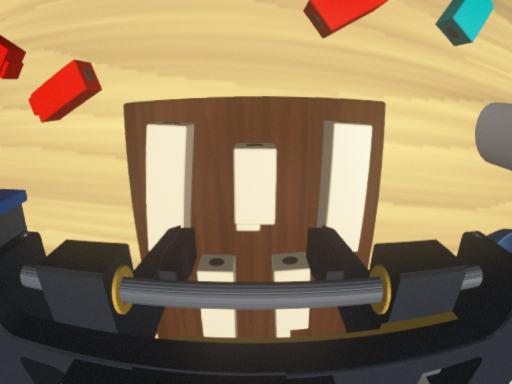

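The wrist view shows the snapped post at (254,187) between the fingers, with sound posts at (168,185) and (347,185). Two views and the wrist agree: centre (0.455, 0.1845), top z 0.0534. Descending.

>>> send_rows:
  rows: "0.004 0.007 0.05 0; 0.004 0.007 0.12 0; 0.004 0.007 0.19 0; 0.004 0.007 0.26 0; 0.004 0.007 0.32 0; 0.004 0.007 0.37 0; 0.004 0.007 0.41 0; 0.004 0.007 0.427 0; 0.004 0.007 0.427 0"

```text
clock: 9.22
tool_pos: [0.4559, 0.1843, 0.0222]
eef_rot: [-0.034, 0.999, -0.0, 0.0]
contact_force: [0.7, 0.3, 0.0]
opening: 0.704
finger_force: 0.0
```

>>> send_rows:
  rows: "0 0 0 0; 0 0 0 0; 0 0 0 0; 0 0 0 0; 0 0 0 0"
  jaw: 1
  force: 25

```text
clock: 9.63
tool_pos: [0.456, 0.1852, 0.0228]
eef_rot: [-0.034, 0.999, 0.0, 0.001]
contact_force: [-0.2, -0.7, 4.8]
opening: 0.404
finger_force: 25.0
```

>>> send_rows:
  rows: "0 0 -0.04 0; 0 0 -0.1 0; 0 0 -0.17 0; 0 0 -0.25 0; 0 0 -0.34 0; 0 0 -0.43 0; 0 0 -0.52 0; 0 0 -0.55 0; 0 0 -0.55 0"

```text
clock: 10.38
tool_pos: [0.4565, 0.1854, 0.1887]
eef_rot: [-0.034, 0.999, 0.001, 0.002]
contact_force: [0.6, 1.1, -2.2]
opening: 0.404
finger_force: 25.0
```

Run:
```python
from h import *
# drawer frame: centre of open space (.600,-.211), yaw 2.4
a=np.radians(2.4); C=np.array([.600,-.211]); Y=np.array([-np.sin(a),np.cos(a)])
for o in (-.055,.055): print(o,C+o*Y)
rel([*(C-.055*Y),.19],182.4); print(sensors.get_state()['q'].round(2))
```

```text
-0.055 [ 0.60230316 -0.26595176]
0.055 [ 0.59769684 -0.15604824]
at [0.4565 0.1854 0.1887] yaw -176.1 -> shift [-0.382  -1.5343 -0.0048] turn (about tool z, down) 0.0042
[ 0.04  0.72 -0.86  1.99  0.78  0.79  0.35]
```

Gripped, at 35.6 mm opening. Carrying it to the drawer.

>>> send_rows:
  rows: "-0.02 -0.06 0 0; -0.04 -0.15 0 0; -0.06 -0.26 0 0; -0.09 -0.37 0 0; -0.12 -0.48 0 0; -0.14 -0.59 0 0; -0.17 -0.7 0 0; -0.2 -0.8 0 0.004; -0.22 -0.9 0 0.004; -0.24 -1 0 0.004"

```text
clock: 11.22
tool_pos: [0.5472, -0.1115, 0.1847]
eef_rot: [-0.022, 1.0, -0.0, -0.002]
contact_force: [0.9, 0.5, -1.5]
opening: 0.407
finger_force: 25.0
```

>>> send_rows:
  rows: "-0.02 -0.1 0 0; -0.05 -0.2 0 0; -0.08 -0.3 0 0; -0.1 -0.4 0 0; -0.13 -0.48 0 0; -0.142 -0.52 0 0; -0.142 -0.534 0 0; -0.142 -0.534 0 0; -0.142 -0.534 0 0"

```text
clock: 11.97
tool_pos: [0.5968, -0.2661, 0.1857]
eef_rot: [-0.023, 1.0, 0.001, -0.001]
contact_force: [0.3, 0.7, -2.4]
opening: 0.402
finger_force: 25.0
```

Run:
```python
from h import *
rel([.6023,-.266,.036],182.4); s=sensors.get_state(); print(s['q'].round(2),s['opening'],s['contact_force'])
c,p,d=snap('side'); save('s4.png',p)
```

```text
at [ 0.5968 -0.2661  0.1857] yaw -177.4 -> shift [-0.0196 -0.0012  0.499 ] turn (about tool z, down) 0.0006
[ 0.78  0.92 -0.89  1.5   0.77  1.1   1.34] 0.40213414342402176 [ 0.29538369  0.69467206 -2.42757453]
```

View pics/s4.png

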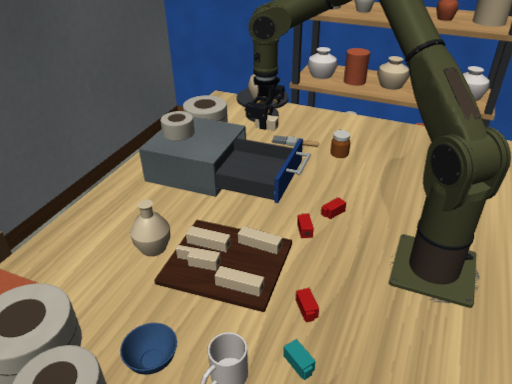

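The side view shows the snapped post held above the drawer at about (272,122), and its place on the board is empty. Lowering gently.

>>> send_rows:
  rows: "-0.015 0 0.04 0; -0.015 0 0.1 0; -0.015 0 0.16 0; -0.015 0 0.22 0; -0.015 0 0.28 0; -0.015 0 0.33 0; -0.015 0 0.38 0; -0.015 0 0.42 0; -0.015 0 0.45 0; -0.015 0 0.465 0"

```text
clock: 12.85
tool_pos: [0.6017, -0.2671, 0.0461]
eef_rot: [-0.022, 1.0, 0.0, -0.001]
contact_force: [-0.9, -0.4, -2.5]
opening: 0.405
finger_force: 25.0
```

>>> send_rows:
  rows: "0 0 0.008 0; 0 0 0.016 0; 0 0 0.024 0; 0 0 0.03 0; 0 0 0.03 0; 0 0 0.03 0"

```text
clock: 13.35
tool_pos: [0.6023, -0.2675, 0.0389]
eef_rot: [-0.022, 1.0, -0.0, 0.0]
contact_force: [-0.6, 0.6, -2.1]
opening: 0.406
finger_force: 25.0
```

>>> send_rows:
  rows: "0 0 0.003 0; 0 0 0.006 0; 0 0 0.009 0; 0 0 0.009 0; 0 0 0.009 0"

```text
clock: 13.77
tool_pos: [0.6026, -0.2675, 0.0368]
eef_rot: [-0.022, 1.0, -0.0, 0.001]
contact_force: [-1.2, -0.0, 5.4]
opening: 0.406
finger_force: 25.0
```

Contact (+5 N). Opening moderately and lifting.

>>> send_rows:
  rows: "0 0 0 0; 0 0 0 0; 0 0 0 0; 0 0 0 0"
  jaw: -0.4

```text
clock: 14.1
tool_pos: [0.602, -0.2674, 0.0356]
eef_rot: [-0.022, 1.0, 0.0, -0.0]
contact_force: [0.5, -0.8, -0.8]
opening: 0.682
finger_force: 0.0
```

>>> send_rows:
  rows: "0 0 -0.05 0; 0 0 -0.12 0; 0 0 -0.22 0; 0 0 -0.34 0; 0 0 -0.46 0; 0 0 -0.55 0; 0 0 -0.55 0"

```text
clock: 14.68
tool_pos: [0.6059, -0.2668, 0.2088]
eef_rot: [-0.022, 1.0, -0.001, 0.006]
contact_force: [0.3, 0.1, 0.4]
opening: 0.703
finger_force: 0.0
```

Run:
```python
from h import *
c,p,d=snap('wrist'); W=cloud(c,d,True)
m=(W[...,2]>.06)&(W[...,2]<.074)&(W[...,0]>.5)&(W[...,0]<.69)&(W[...,1]<-.11)&(W[...,1]>-.32)
q=W[m]; print(len(q),np.median(q[:,2]),cv2.minAreaRect((q[:,:2]*1000).astype(np.float32)))
rel([.578,.234,.2],187.5)
```

```text
2730 0.06738703519003858 ((571.1148071289062, -210.62635803222656), (132.28689575195312, 205.5312957763672), 2.5554730892181396)
at [ 0.6043 -0.2671  0.2056] yaw -177.5 -> shift [0.0146 1.6725 0.0154] turn (about tool z, down) -0.0139
```

>>> send_rows:
  rows: "0 0.08 0 0; 0 0.19 0 0; 0 0.31 0 0; 0 0.43 0 0; 0 0.55 0 0; 0.01 0.67 0 0; 0.01 0.79 0 -0.005; 0.01 0.9 0 -0.01; 0.01 0.96 0 -0.014; 0.01 1 0 -0.014"

```text
clock: 15.57
tool_pos: [0.5848, 0.0354, 0.2005]
eef_rot: [-0.068, 0.998, 0.001, -0.001]
contact_force: [0.5, 0.3, -0.4]
opening: 0.703
finger_force: 0.0
```

>>> send_rows:
  rows: "0 0.1 0 0; 0 0.21 0 0; 0 0.32 0.04 0; 0 0.43 0.07 0; 0 0.53 0.1 0; 0 0.61 0.13 0; 0 0.65 0.15 0; 0 0.65 0.16 0; 0 0.65 0.16 0"

```text
clock: 16.32
tool_pos: [0.5603, 0.2237, 0.1517]
eef_rot: [-0.065, 0.998, -0.001, -0.001]
contact_force: [0.4, -0.7, 1.0]
opening: 0.698
finger_force: 0.0
```

Run:
```python
from h import *
wposts('w5.png'); rel([.579,.234,.022],187.5)
```

```text
px [133.  66.] 5321 z 0.0535 [array([462.8, 105.3]), array([ 37.3, 119.5]), np.float64(88.8)]
px [320.  71.] 5918 z 0.0534 [array([449.9, 266.1]), array([120.3,  37. ]), np.float64(3.4)]
px [174. 191.] 3106 z 0.0534 [array([578.4, 154.2]), array([84.3, 36.4]), np.float64(3.4)]
px [258. 207.] 4222 z 0.0534 [array([589.1, 233.3]), array([120.4,  36.2]), np.float64(8.1)]
at [0.5609 0.2227 0.1522] yaw -172.6 -> shift [-0.065   0.0308  0.4337] turn (about tool z, down) -0.0003
```

View pics/w5.png

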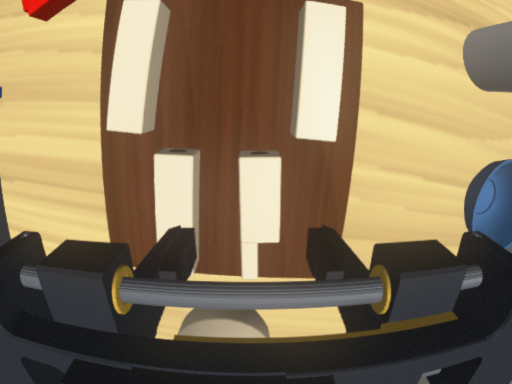

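The wrist view shows the chipped post at (260,200), its tongue at (249,260), and the sound neighbour at (176,190). Its centre is (0.589, 0.233), yaw 8.1°, top z 0.0534. Grasping 10 mm behind its middle.

>>> send_rows:
  rows: "-0.03 0.011 0.02 -0.002; -0.064 0.0226 0.06 -0.002; -0.064 0.0226 0.12 -0.002; -0.064 0.0226 0.19 -0.002; -0.064 0.0226 0.26 -0.002; -0.064 0.0226 0.32 -0.002; -0.064 0.0226 0.37 -0.002; -0.064 0.0226 0.41 -0.002; -0.064 0.0226 0.43 -0.002; -0.064 0.0226 0.43 -0.002"

```text
clock: 17.2
tool_pos: [0.5784, 0.2335, 0.0229]
eef_rot: [-0.072, 0.997, -0.001, -0.001]
contact_force: [-0.6, 0.0, -0.7]
opening: 0.699
finger_force: 0.0
```

>>> send_rows:
  rows: "0 0 0 0; 0 0 0 0; 0 0 0 0; 0 0 0 0; 0 0 0 0"
  jaw: 1
  force: 30

```text
clock: 17.62
tool_pos: [0.5791, 0.2346, 0.0247]
eef_rot: [-0.072, 0.997, -0.0, 0.001]
contact_force: [0.3, -1.1, 4.4]
opening: 0.404
finger_force: 30.0
```

>>> send_rows:
  rows: "0 0 -0.04 0; 0 0 -0.1 0; 0 0 -0.17 0; 0 0 -0.25 0; 0 0 -0.34 0; 0 0 -0.43 0; 0 0 -0.52 0; 0 0 -0.55 0; 0 0 -0.55 0"

```text
clock: 18.37
tool_pos: [0.5794, 0.2359, 0.1916]
eef_rot: [-0.072, 0.997, 0.001, 0.002]
contact_force: [0.3, -0.1, -2.0]
opening: 0.406
finger_force: 30.0
```

Run:
```python
from h import *
rel([.592,-.156,.19],182.4)
```

```text
at [0.5794 0.2359 0.1916] yaw -171.7 -> shift [ 0.1465 -1.2988  0.0022] turn (about tool z, down) 0.0163
```

>>> send_rows:
  rows: "0.01 -0.06 0 0; 0.02 -0.15 0 0; 0.03 -0.26 0 0; 0.04 -0.37 0 0; 0.05 -0.48 0 0; 0.06 -0.59 0 0.004; 0.07 -0.7 0 0.008; 0.08 -0.8 0 0.012; 0.09 -0.86 0 0.016; 0.1 -0.9 0 0.016"

```text
clock: 19.2
tool_pos: [0.5864, -0.0408, 0.1866]
eef_rot: [-0.02, 1.0, -0.001, -0.002]
contact_force: [0.7, 0.5, -2.6]
opening: 0.405
finger_force: 30.0
```

Run:
```python
from h import *
rel([.592,-.156,.19],182.4)
```

```text
at [ 0.5864 -0.0408  0.1866] yaw -177.8 -> shift [-0.0036 -0.3844 -0.0106] turn (about tool z, down) -0.0004
```

>>> send_rows:
  rows: "0 -0.1 0 0; 0 -0.2 0 0; 0 -0.3 0 0; -0.004 -0.36 0 0; -0.004 -0.385 0 0; -0.004 -0.385 0 0; -0.004 -0.385 0 0"

```text
clock: 19.78
tool_pos: [0.5935, -0.15, 0.1884]
eef_rot: [-0.023, 1.0, 0.001, -0.0]
contact_force: [-0.4, 0.6, -2.4]
opening: 0.405
finger_force: 30.0
```

Run:
```python
from h import *
rel([.592,-.156,.037],182.4)
```

```text
at [ 0.5935 -0.15    0.1884] yaw -177.4 -> shift [ 0.0057 -0.0207  0.5046] turn (about tool z, down) 0.0006
```

>>> send_rows:
  rows: "0 -0.015 0.04 0; 0 -0.02 0.1 0; 0 -0.02 0.16 0; 0 -0.02 0.22 0; 0 -0.02 0.28 0; 0 -0.02 0.33 0; 0 -0.02 0.38 0; 0 -0.02 0.42 0; 0 -0.02 0.45 0; 0 -0.02 0.465 0"

```text
clock: 20.62
tool_pos: [0.5937, -0.1578, 0.048]
eef_rot: [-0.022, 1.0, 0.0, -0.001]
contact_force: [-1.2, 0.2, -2.0]
opening: 0.404
finger_force: 30.0
```

>>> send_rows:
  rows: "0 0 0.008 0; 0 0 0.016 0; 0 0 0.022 0; 0 0 0.025 0; 0 0 0.025 0; 0 0 0.025 0"

```text
clock: 21.12
tool_pos: [0.5944, -0.1582, 0.0423]
eef_rot: [-0.022, 1.0, -0.0, 0.0]
contact_force: [0.7, 0.4, -2.6]
opening: 0.402
finger_force: 30.0
```

>>> send_rows:
  rows: "0 0 0.003 0; 0 0 0.006 0; 0 0 0.009 0; 0 0 0.009 0; 0 0 0.009 0"

```text
clock: 21.53
tool_pos: [0.5941, -0.1581, 0.0392]
eef_rot: [-0.022, 1.0, -0.0, -0.0]
contact_force: [-0.2, 0.1, -2.9]
opening: 0.407
finger_force: 30.0
```

>>> send_rows:
  rows: "0 0 0.002 0; 0 0 0.004 0; 0 0 0.006 0; 0 0 0.006 0; 0 0 0.006 0"

```text
clock: 21.95
tool_pos: [0.5949, -0.158, 0.0387]
eef_rot: [-0.022, 1.0, -0.0, 0.001]
contact_force: [-1.8, -0.4, 4.9]
opening: 0.403
finger_force: 30.0
```

>>> send_rows:
  rows: "0 0 0 0; 0 0 0 0; 0 0 0 0; 0 0 0 0"
  jaw: -0.4

```text
clock: 22.28
tool_pos: [0.5943, -0.1581, 0.0374]
eef_rot: [-0.022, 1.0, 0.0, 0.0]
contact_force: [0.5, -1.5, 0.3]
opening: 0.682
finger_force: 0.0
```

>>> send_rows:
  rows: "0 0 -0.05 0; 0 0 -0.12 0; 0 0 -0.22 0; 0 0 -0.34 0; 0 0 -0.46 0; 0 0 -0.58 0; 0 0 -0.65 0; 0 0 -0.65 0"

```text
clock: 22.95
tool_pos: [0.5971, -0.157, 0.239]
eef_rot: [-0.022, 1.0, -0.0, 0.005]
contact_force: [0.4, -0.2, -0.0]
opening: 0.7
finger_force: 0.0
```

>>> send_rows:
  rows: "0.04 0.04 0 0; 0.12 0.1 0 0; 0.22 0.2 0 0; 0.3 0.3 0 0; 0.36 0.4 0 0; 0.4 0.5 0 0; 0.4 0.5 0 0; 0.4 0.5 0 0"

```text
clock: 23.62
tool_pos: [0.467, -0.0121, 0.233]
eef_rot: [-0.024, 1.0, -0.0, 0.0]
contact_force: [-0.2, -1.1, -0.1]
opening: 0.699
finger_force: 0.0
```

Run:
```python
from h import *
for n in ('scene','side'):
    c,p,d=snap(n); W=cloud(c,d); pi=p.astype(int)
    save(n+'9.png',p)
    m=(W[...,2]>.06)&(W[...,2]<.074)&(W[...,0]>.515)&(W[...,0]<.685)&(W[...,1]<-.11)&(W[...,1]>-.31)
    k,l,st,ce=cv2.connectedComponentsWithStats(m.astype(np.uint8),connectivity=4)
    for i in range(1,k):
        if st[i,4]<40: continue
        q=W[l==i]; print(n,ce[i].round(),np.median(q[:,2]).round(4),q[:,2].std().round(4),cv2.minAreaRect((q[:,:2]*1000).astype(np.float32)))
    b=(pi[...,2]>pi[...,0]+40)&(W[...,2]>.105)&(W[...,2]<.125)&(W[...,1]<-.05)&(W[...,0]>.4)&(W[...,0]<.55)&(W[...,1]>-.4)
    q=W[b]; print('panel',q.min(0).round(3),q.max(0).round(3),np.polyfit(q[:,1],q[:,0],1).round(4))
    m=(W[...,2]>.042)&(W[...,2]<.07)&(W[...,0]>.35)&(W[...,0]<.66)&(W[...,1]>.0)&(W[...,1]<.35)
    k,l,st,ce=cv2.connectedComponentsWithStats(m.astype(np.uint8),connectivity=4)
    for i in range(1,k):
        if st[i,4]>40: print(n,'board',cv2.minAreaRect((W[l==i][:,:2]*1000).astype(np.float32)))
```

```text
scene [208. 220.] 0.0671 0.0022 ((603.866455078125, -157.00613403320312), (119.37055206298828, 35.89360046386719), 2.3046493530273438)
scene [174. 221.] 0.0674 0.0024 ((603.633544921875, -266.4647521972656), (73.34310150146484, 36.85436248779297), 2.5728135108947754)
panel [ 0.481 -0.343  0.105] [ 0.506 -0.084  0.123] [-0.0447  0.4861]
scene board ((449.9758605957031, 267.96820068359375), (122.45757293701172, 37.97966384887695), 3.650641679763794)
scene board ((463.9229431152344, 106.8199462890625), (35.19260787963867, 119.93746948242188), 88.37579345703125)
scene board ((597.6337280273438, 156.99545288085938), (121.50348663330078, 36.7796516418457), 3.2896835803985596)
side [259. 156.] 0.0672 0.0023 ((617.936279296875, -262.0329284667969), (34.7972526550293, 46.45480728149414), 22.400365829467773)
side [253. 172.] 0.0672 0.0029 ((604.291259765625, -156.93585205078125), (120.98792266845703, 44.25459671020508), 3.0012500286102295)
panel [ 0.479 -0.342  0.106] [ 0.5   -0.079  0.122] [-0.0376  0.4831]
side board ((596.2078247070312, 158.06234741210938), (120.90023803710938, 41.202274322509766), 2.604278326034546)
side board ((462.0421447753906, 106.47706604003906), (41.4481201171875, 121.31147766113281), 89.21114349365234)
side board ((449.68218994140625, 267.7352294921875), (120.7177505493164, 39.061988830566406), 4.190800189971924)
```

View pics/side9.png

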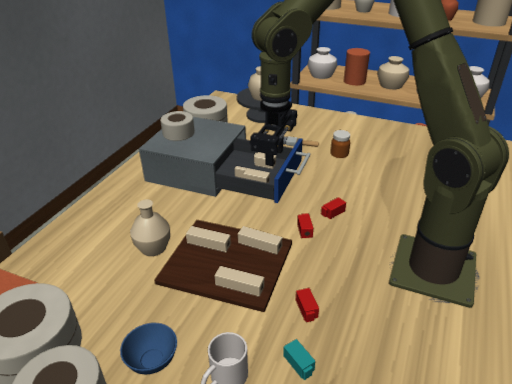

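The side view shows both broken posts flat in the open drawer at about (253,172) and (260,157), tops at z 0.067 (floor + 36 mm). The panel hasn't moved, the three sound posts are where they were, and the gripper is clear above. Handing in.

```bash
python3 -c "
from plant import finish_job
print(finish_job())"
```

```text
the job is handed in; nothing more can be done
None
```

I handed the job in at about 24 s: the drawer is out to its stop, both broken posts lie flat on its floor, and the three sound posts haven't moved; the hand-in gave no verdict.

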